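# Load a rack of crown dies past the spring gate of a curing unit

## Robot

A 6-joint arm with a two-finger parallel gripper is mounted at the origin on the work surface. World frame = base frame: x ahead of the robot, y to its left, z up, the work surface at z = 0. Lengths are in m, angles in rad, forces in N, time in s.
With the tool pointing down it reaches from about 0.325 to 0.9 m from the base axis. Payload 6.1 kg.
Tool frame: the origin (TCP) lies at the very end of the fingers, on their centre line; the grasp point (between the pads) lies 19 mm behind it; z points along the fingers, y is the direction in which the jaws open and shut (so a half turn about z gives the same grasp; the last joint's range is limited). The gripper opens to 87 mm and grips with 3 to 60 N. Pads are 19 mm wide; open, the fingers measure 117 mm over their backs; the gripper's body (75 mm by 190 mm) begins 51 mm behind the grasp point.
Start: joints at [-1.275, 0.22, 1.526, -0, 1.395, -0.126], TCP at [0.256, -0.57, 0.2] pointing down, gripper open.
Joint ranges: [-2.98, 2.98], [-0.91, 2.08], [0.09, 2.57], [-1.24, 4.39], [0.2, 2.65], [-2.68, 2.68]. Speed limits (rad/s): [2.57, 2.57, 3.01, 3.14, 3.14, 3.14].

## Interface

Orientations are given as a rotation vector (axis times angle).
In Python, from plant import observe, capture, close_job gives the robot as it stands. The module is installed in compiled form; this text tells all that it offers.
- The arm moves only by the tool play_rows, never from a script. Its argument "plan" is a list of rows, each a list of 7 numbers: the turn, a rotation vector about the tool's x, y, z in rad, then the shift along the tool's x, y, z in cm, then the opening, from 0 (shut) to 1 (fully open). A call has 1 to 12 rows; each row shifts and turns the commanded pose from where the row before left it, along the tool's axes as they then stand; what a row does not reach is not made up. A row lasts 1/8 s, in which the tool goes at most 62.5 mm and 10.7 degrees, less where a joint would pass 70% of its speed; a pose out of reach is approached as far as the arm can. A call is refused whole if a number of a shift passes 6.25 or a number of a turn 0.188, either way. A call with a gripper value outside its range is refused whole. The fingers move at their own pace and stop on an object; "grip_force" is the grip in N (left out, the last holds). Time passes only in rows, so rows that do not move let the fingers close. It gives the time, the measured TCP pose, the force and the opening at its end, in the units of the state.
- observe(): the state, without advancing time (a new reading comes with each control period).
- capture(name): name is "side" or "top"; returns a dict with "image" (420x560x3 uint8, red, green, blue), "intrinsics" (3x3 intrinsics, pixels), "world_to_cam" (4x4, takes a point from world to camera coordinates). Camera axes: x right, y down, z forward; pixel columns grow to the right and rows downward; lengths in m; the calibration is good to about 2 mm. A picture is of the moment at which its call begins. There is no depth.
- close_job(): hands the job in, once; it reports no verdict.
The state is a dict: "t": time; "qpos": joint angles; "qvel": joint speeds; "joint_torque": joint torques, N m; "tool_pos": TCP position; "eef_rot": TCP orientation; "contact_force": force on the tool from outside, world axes, zero at the start; "torque": the same for the moment, N m; "gripper_width": finger opening in m.
Only numpy, scipy, OpenCV 4.12 (cv2) and the standard library are available. Lean on these libraries where they do the work, as an engineer would, in place of code of your own. Each camera call takes 0.05 s, during which the arm holds its last target.

## Task

Load the blue rack of crown dies into the curing unit: with one fingertip press the orange paddle beside the chute and keep it down, so that the hinged gate stays sunk in the chute floor, while the other fingertip pushes the rack along the chute, right across the gate and fully home against the black end stop. Only then let the gate spring up again behind the rack and move the hand clear. The rack is only pushed, never picked up, lifted or tipped, and the jar, the jaw model and the tool cup are left alone.

Things in the scene. Friction and masses are not known exactly. Their poses are not given: they have to be found in the camera images.
- chute: Fixed straight, level, open-topped chute before a white curing unit (200 mm wide, 100 high, x = 117 to 297 mm). Origin on the table under the gate slot; x = push direction, y = towards the paddle side, z up. Grey chute floor 65 mm above the table, x = -151 to 118 mm, 12 mm slot at x = 0. Side walls: inner faces y = +-33, outer +-38 mm, tops 85 mm above the table. Inlet at -x is open.
- stop (a point): Foot of the black rubber end stop, in the middle of the chute floor: the plane that the rack's front face must reach, 105 mm past the gate along chute x.
- gate (a joint): Gate angle (rad). Gate and paddle are one rigid piece on a hinge parallel to chute x, at chute y = -70 mm, 45 mm above the table. 0 = closed. Grows as the paddle goes down; from 0.22 the blade is wholly below the chute floor, limit 0.38. A spring shuts it when let go (2 N on the paddle to start it, 4 to 5 N at 0.30).
- blade (a point): Middle of the top edge of the gate's orange blade (moves with the gate): 6 mm thick, at chute x = 0, chute y = 0 to 28 mm. Closed, it stands 14 mm above the chute floor and blocks the rack.
- paddle (a point): Middle of the orange paddle's top face (moves with the gate): plate 210 mm long (chute x = -165 to 45 mm), 40 wide, 6 thick, outside the +y wall. At rest it slopes up outwards: y = 41 to 79 mm, 111 to 123 mm above the table. At gate 0.30 it is level, y = 56 to 96 mm, top 75 mm above the table (10 above the chute floor). A fingertip can slide along it in x at constant height.
- rack: Blue rack, loose on the chute floor before the gate, 80 mm long (x), 61 wide (y), 0.2 to 0.4 kg; origin at the centre of its underside, x axis towards the end stop. Base 16 mm high, nine small dies on it up to 39 mm. Flat rear wall, 42 mm high over the whole width, rear face at x = -40 mm, to push on. Fully home, its origin is at chute x = 65 mm and its rear face at 25 mm.
- jar: Bystander: amber jar with blue cap, 48 mm diameter, 60 mm high, on the table; origin at the centre of its underside.
- arch_model: Bystander: yellow printed jaw model (horseshoe, about 50 by 65 mm, 28 mm high) on the table on the paddle side; origin at its underside.
- tool_cup: Bystander: metal cup 54 mm diameter, 60 mm high, with three thin instruments standing in it up to 115 mm; origin at the centre of its underside.
Not all that is in view belongs to the job. What is shaped like the rack but green or turquoise is not meant.

How it is judged:
By the outcome, as a careful person would: the job done as asked, in the order asked, and still so for the second after the job is handed in, with the robot touching nothing.
It also fails if it takes over 38 s, if anything falls off the work surface, if the arm or the gripper's body presses on something with over 40 N, if the wrist force passes 120 N, or if a joint passes its speed limit or range.

## Working session

There is one attempt and no reset: what is moved stays moved. The work goes in short steps, Python scripts to look and compute and a tool call to move; the robot and the scene stay as the last step left them, time stands still between calls to the robot, and variables do not carry over. Pictures are saved under pics/ and viewed, and the job is handed in when it is done.

Besides the shell and the picture viewer there is one more tool, called after "Emit:" as name(argument=value, ...), one argument or row to a line, values as JSON. play_rows: Moves the arm, as the interface text tells. Its arguments: {"type":"object","properties":{"plan":{"type":"array"},"grip_force":{"type":"number"}},"required":["plan"]}

```bash
mkdir -p pics; python3 - <<'E'
from plant import observe, capture
import cv2,pickle
for n in("side","top"):
    c=capture(n); pickle.dump(c,open(f"{n}0.pkl","wb"))
    cv2.imwrite(f"pics/{n}0.png",cv2.resize(c["image"][:,:,::-1],(800,600),interpolation=cv2.INTER_CUBIC))
    print(c["intrinsics"],c["world_to_cam"])
print(observe())
E
```

```text
[[440.0976564    0.         283.93307456]
 [  0.         440.0976564  200.44543026]
 [  0.           0.           1.        ]] [[-0.95242505 -0.30477047 -0.00121895  0.52209511]
 [-0.20967612  0.65814191 -0.72310798  0.22747507]
 [ 0.2211842  -0.68845057 -0.69073393  0.83657863]
 [ 0.          0.          0.          1.        ]]
[[510.17583706   0.         279.58350618]
 [  0.         510.17583706 215.41652876]
 [  0.           0.           1.        ]] [[ 7.83858986e-04 -9.99991545e-01  4.03671574e-03 -6.18200083e-02]
 [-9.73227695e-01 -1.69067375e-03 -2.29836888e-01  6.06615874e-01]
 [ 2.29841769e-01 -3.74848384e-03 -9.73220792e-01  1.16543824e+00]
 [ 0.00000000e+00  0.00000000e+00  0.00000000e+00  1.00000000e+00]]
{'t': 0.1, 'qpos': array([-1.27510655e+00,  2.21139706e-01,  1.52750429e+00,  1.80405599e-05,
        1.39470823e+00, -1.26100761e-01]), 'qvel': array([ 6.85354235e-04, -9.27652060e-05, -3.64324045e-03, -3.25940049e-04,
       -1.52954292e-03, -5.49475824e-04]), 'joint_torque': array([ 1.42859706e-03, -4.95943058e+01, -3.88519156e+01,  7.01831211e-02,
        5.15211315e-02, -6.06270123e-05]), 'tool_pos': array([ 0.25569659, -0.56964088,  0.19894736]), 'eef_rot': array([-3.07027236e+00, -6.57274405e-01,  2.06174697e-04]), 'contact_force': array([ 0.09845384,  0.02757283, -1.02176422]), 'torque': array([0.04775938, 0.00940805, 0.01662562]), 'gripper_width': 0.08680661546001603}
```

View pics/side0.png

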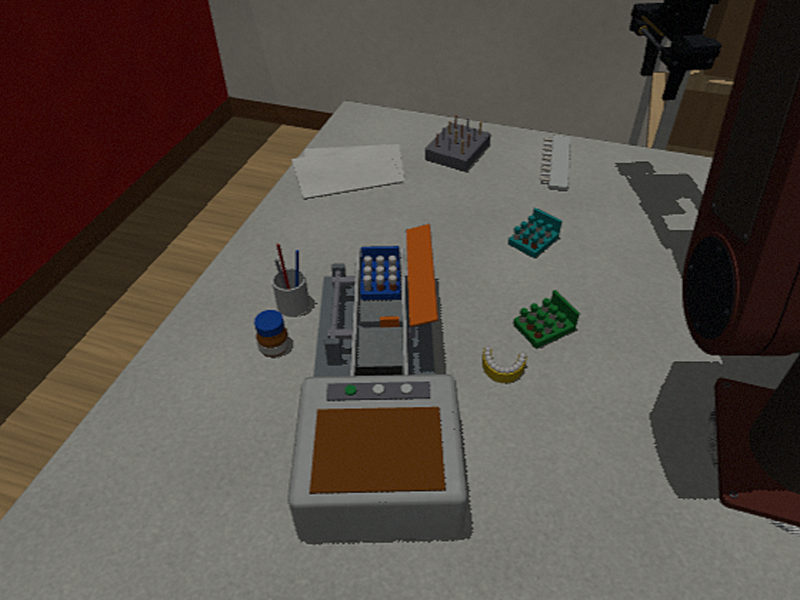

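View pics/top0.png

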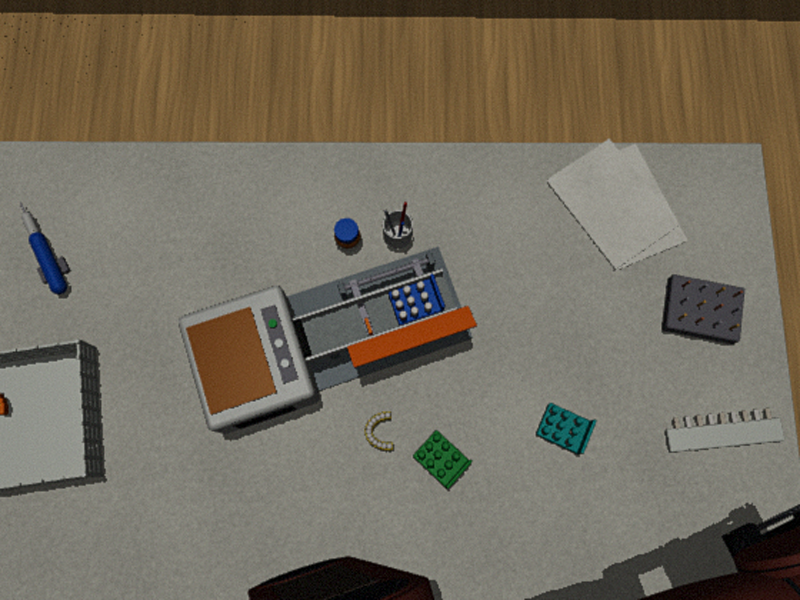

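The top view shows the chute around (390,315), the rack at (415,300) and the paddle at (412,337). The push direction runs left and slightly down, roughly world +y. I'll enlarge both views.

```bash
python3 - <<'E'
import pickle,cv2
c=pickle.load(open("top0.pkl","rb"))["image"][165:305,120:340,::-1]
cv2.imwrite("pics/topc.png",cv2.resize(c,None,fx=3.6,fy=3.6,interpolation=cv2.INTER_CUBIC))
c=pickle.load(open("side0.pkl","rb"))["image"][150:290,200:340,::-1]
cv2.imwrite("pics/sidec.png",cv2.resize(c,None,fx=4.2,fy=4.2,interpolation=cv2.INTER_CUBIC))
E
```

```text
(no output)
```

View pics/topc.png

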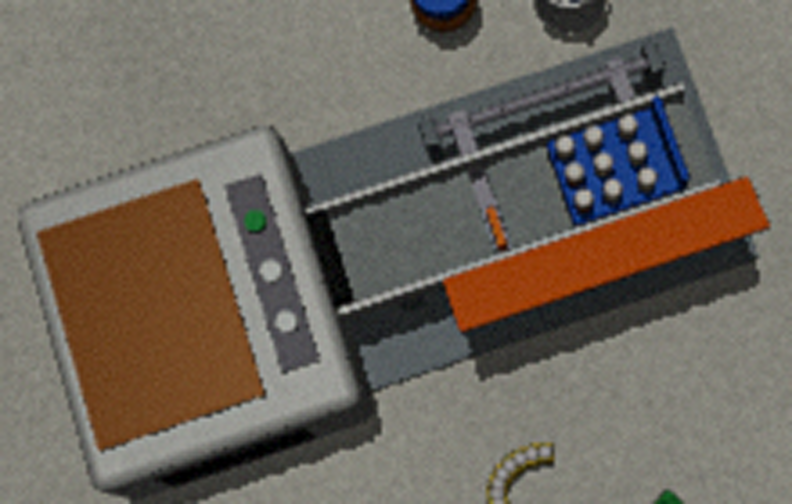

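View pics/sidec.png

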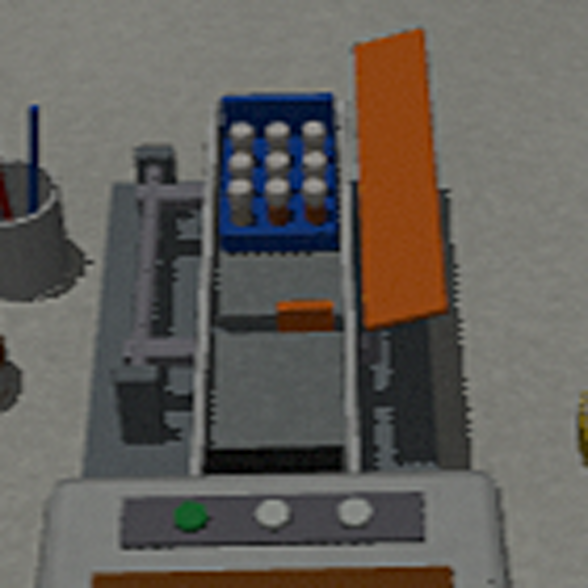

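```bash
cat > h.py <<'E'
import pickle,numpy as np
from scipy.optimize import least_squares
C={n:pickle.load(open(f"{n}0.pkl","rb")) for n in("side","top")}
def proj(n,P):
    c=C[n];P=np.atleast_2d(P);q=P@c["world_to_cam"][:3,:3].T+c["world_to_cam"][:3,3]
    q=q@c["intrinsics"].T;return q[:,:2]/q[:,2:]
def pix(n,uv):
    s,o=(3.6,(120,165)) if n=="top" else (4.2,(200,150))
    return (np.array(uv)+.5)/s-.5+o
def T(p,P):
    P=np.atleast_2d(P)/1000.;c,s=np.cos(p[2]),np.sin(p[2])
    return np.c_[p[0]+c*P[:,0]-s*P[:,1],p[1]+s*P[:,0]+c*P[:,1],P[:,2]]
E
python3 - <<'E'
from h import *
obs=[("top",(750,179),(-165,41,111)),("top",(770,227),(-165,79,123)),("top",(444,284),(45,41,111)),("top",(463,330),(45,79,123)),("top",(684,88),(-151,-35.5,85)),
("side",(354,46),(-165,41,111)),("side",(424,30),(-165,79,123)),("side",(365,328),(45,41,111)),("side",(447,310),(45,79,123)),
("side",(277,301),(3,0,79)),("side",(333,301),(3,28,79))]
f=lambda p:np.concatenate([proj(n,T(p,P))[0]-pix(n,u) for n,u,P in obs])
best=min((least_squares(f,[.6,0,a]) for a in(1.5,2.0)),key=lambda r:r.cost)
print(best.x,best.x[2]*57.3);print(best.fun.reshape(-1,2).round(2))
# rack: x along chute, y, yaw
p=best.x
ro=[("side",(220,97),(-40,-30.5,107)),("side",(334,95),(-40,30.5,107)),("side",(221,250),(40,-30.5,65)),("side",(340,249),(40,30.5,65)),("top",(657,98),(-40,-30.5,107)),("top",(688,186),(-40,30.5,107))]
def g(q):
    c,s=np.cos(q[2]),np.sin(q[2]);out=[]
    for n,u,P in ro:
        Q=(q[0]+c*P[0]-s*P[1],q[1]+s*P[0]+c*P[1],P[2]); out.append(proj(n,T(p,Q))[0]-pix(n,u))
    return np.concatenate(out)
r=least_squares(g,[-80,0,0]);print(r.x);print(r.fun.reshape(-1,2).round(2))
np.save("chute.npy",p)
E
```

```text
[ 0.58772772 -0.00408631  1.89972722] 108.85436980026066
[[-0.38 -0.95]
 [ 0.2  -0.33]
 [-0.66 -1.75]
 [-1.17  0.11]
 [ 0.69 -0.41]
 [ 0.57 -0.65]
 [ 0.55 -1.19]
 [ 0.12 -0.79]
 [ 0.21 -1.02]
 [ 0.78  1.58]
 [ 0.95  1.38]]
[-8.77272516e+01 -3.33959604e-01 -8.37103202e-03]
[[ 0.96 -0.69]
 [ 1.   -0.43]
 [ 0.21  1.33]
 [-0.12  1.33]
 [ 0.36 -0.88]
 [ 0.16 -1.62]]
```

```bash
cat > s.py <<'E'
from h import *
from scipy.spatial.transform import Rotation as Ro
from plant import observe
def st(target=None):
    p=np.load("chute.npy");o=observe();R=Ro.from_rotvec(o["eef_rot"]).as_matrix()
    c,s=np.cos(p[2]),np.sin(p[2]);A=np.array([[c,s,0],[-s,c,0],[0,0,1]])
    d=o["tool_pos"]-[p[0],p[1],0]
    print("t",o["t"],"tcp chute mm",(A@d*1000).round(1),"F chute",(A@o["contact_force"]).round(1),"w",round(o["gripper_width"]*1e3,1),"q",o["qpos"].round(2))
    print("tool axes in chute (cols)\n",(A@R).round(3))
    if target is not None:
        w=T(p,target)[0]; print("world",w.round(4),"shift tool cm",(R.T@(w-o["tool_pos"])*100).round(2))
    best=[]
    for k in (1,-1):
        Rt=A.T@np.array([[k,0,0],[0,-k,0],[0,0,-1.]])
        print("turn tool",k,Ro.from_matrix(R.T@Rt).as_rotvec().round(3))
E
python3 - <<'E'
from h import *
obs=[("top",(750,179),(-165,41,111)),("top",(770,227),(-165,79,123)),("top",(444,284),(45,41,111)),("top",(463,330),(45,79,123)),("top",(684,88),(-151,-35.5,85)),
("side",(354,46),(-165,41,111)),("side",(424,30),(-165,79,123)),("side",(365,328),(45,41,111)),("side",(447,310),(45,79,123)),
("side",(277,301),(-3,0,79)),("side",(333,301),(-3,28,79))]
f=lambda p:np.concatenate([proj(n,T(p,P))[0]-pix(n,u) for n,u,P in obs])
b=least_squares(f,[.6,0,1.9]);print(b.x,b.fun.reshape(-1,2).round(2).tolist());np.save("chute.npy",b.x)
import s; s.st((-149,35.5,160))
E
```

```text
[ 0.58732427 -0.00315965  1.90169428] [[-0.79, -0.92], [-0.18, -0.31], [-1.02, -1.55], [-1.5, 0.3], [0.25, -0.35], [0.48, -0.4], [0.46, -0.96], [0.22, -0.44], [0.33, -0.7], [0.84, -0.16], [0.95, -0.38]]
t 0.1 tcp chute mm [-428.   497.7  198.9] F chute [-0.  -0.1 -1. ] w 86.8 q [-1.28  0.22  1.53  0.    1.39 -0.13]
tool axes in chute (cols)
 [[ 0.091 -0.996  0.002]
 [-0.996 -0.091 -0.   ]
 [ 0.    -0.002 -1.   ]]
world [ 0.6022 -0.1556  0.16  ] shift tool cm [ 48.56 -23.58   3.95]
turn tool 1 [-1.00e-03 -1.00e-03 -1.48e+00]
turn tool -1 [-2.000e-03  1.000e-03  1.662e+00]
```

Emit:
play_rows(
  plan=[
    [0, 0, 0, 4.0, -1.9, 0, 0.735],
    [0, 0, 0, 4.0, -2.0, 0, 0.735],
    [0, 0, 0, 4.0, -2.0, 0, 0.735],
    [0, 0, 0, 4.0, -2.0, 0, 0.735],
    [0, 0, 0, 4.0, -2.0, 0, 0.735],
    [0, 0, 0, 4.0, -2.0, 0, 0.735],
    [0, 0, 0, 4.0, -2.0, 0, 0.735],
    [0, 0, 0, 4.0, -2.0, 0, 0.735],
    [0, 0, 0, 4.0, -2.0, 0, 0.735],
    [0, 0, 0, 4.0, -2.0, 0, 0.735],
    [0, 0, 0, 4.0, -2.0, 0, 0.735],
    [0, 0, 0, 0, 0, 0, 0.735],
  ],
)

```text
t: 1.6
tool_pos: [0.5687, -0.1875, 0.1993]
eef_rot: [-3.07, -0.664, 0.0]
contact_force: [0.3, -0.7, -0.1]
gripper_width: 0.064
```

Emit:
play_rows(
  plan=[
    [0, 0, -0.18, 0, 0, 0, 0.735],
    [0, 0, -0.18, 0, 0, 0, 0.735],
    [0, 0, -0.18, 0, 0, 0, 0.735],
    [0, 0, -0.18, 0, 0, 0, 0.735],
    [0, 0, -0.18, 0, 0, 0, 0.735],
    [0, 0, -0.18, 0, 0, 0, 0.735],
    [0, 0, -0.18, 0, 0, 0, 0.735],
    [0, 0, -0.18, 0, 0, 0, 0.735],
    [0, 0, -0.04, 0, 0, 0, 0.735],
    [0, 0, 0, 0, 0, 0, 0.735],
  ],
)

```text
t: 2.85
tool_pos: [0.5669, -0.191, 0.1996]
eef_rot: [-1.826, -2.555, 0.001]
contact_force: [-0.5, -0.1, -0.4]
gripper_width: 0.064
```

```bash
python3 -c "
import s; s.st((-149,35.5,150))"
```

```text
t 2.85 tcp chute mm [-171.1   80.4  199.6] F chute [ 0.1  0.5 -0.4] w 64.0 q [-0.46  0.16  1.6  -0.    1.39 -0.79]
tool axes in chute (cols)
 [[ 1.    -0.001  0.   ]
 [-0.001 -1.     0.001]
 [ 0.    -0.001 -1.   ]]
world [ 0.6022 -0.1556  0.15  ] shift tool cm [2.21 4.49 4.95]
turn tool 1 [-0.001 -0.    -0.001]
turn tool -1 [-1.00e-03  1.00e-03  3.14e+00]
```

Emit:
play_rows(
  plan=[
    [0, 0, 0, 1.1, 2.2, 1.5, 0.735],
    [0, 0, 0, 1.1, 2.3, 1.5, 0.735],
    [0, 0, 0, 0, 0, 2.5, 0.735],
    [0, 0, 0, 0, 0, 0, 0.735],
  ],
)

```text
t: 3.35
tool_pos: [0.601, -0.1543, 0.1422]
eef_rot: [-1.823, -2.552, 0.002]
contact_force: [-0.5, 0.7, 0.2]
gripper_width: 0.0643
```

```bash
cat > look.py <<'E'
import sys,cv2
from plant import capture
k=sys.argv[1]
for n,(r0,r1,c0,c1) in (("top",(165,305,140,340)),("side",(110,290,180,360))):
    c=capture(n)["image"][r0:r1,c0:c1,::-1]
    f=3.3 if n=="side" else 4
    cv2.imwrite(f"pics/{n}_{k}.png",cv2.resize(c,None,fx=f,fy=f,interpolation=cv2.INTER_CUBIC))
import s; s.st((-149,35.5,150))
E
python3 look.py 1
```

```text
t 3.45 tcp chute mm [-148.9   34.8  145.2] F chute [-0.5  0.2  0.4] w 64.0 q [-0.38  0.26  1.59 -0.    1.3  -0.71]
tool axes in chute (cols)
 [[ 1.    -0.001  0.   ]
 [-0.001 -1.     0.   ]
 [ 0.    -0.    -1.   ]]
world [ 0.6022 -0.1556  0.15  ] shift tool cm [-0.01 -0.07 -0.48]
turn tool 1 [-0.    -0.    -0.001]
turn tool -1 [-0.000e+00  1.000e-03  3.141e+00]
```

View pics/top_1.png

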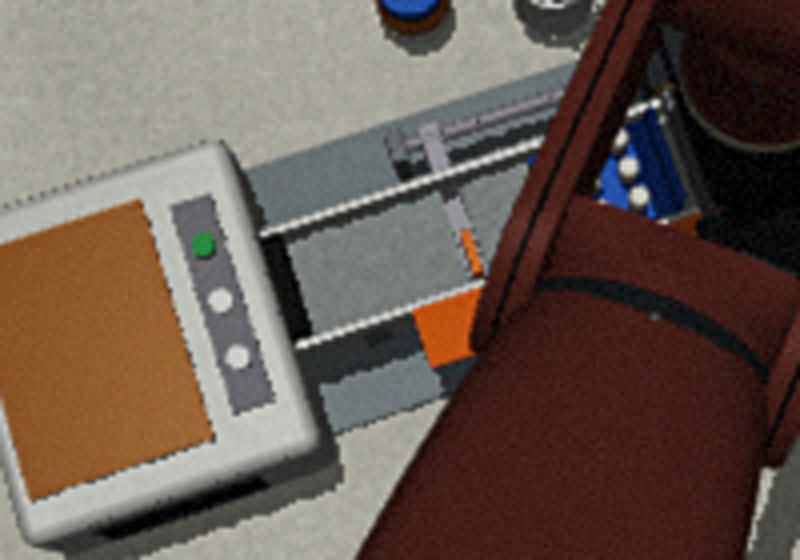

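View pics/side_1.png

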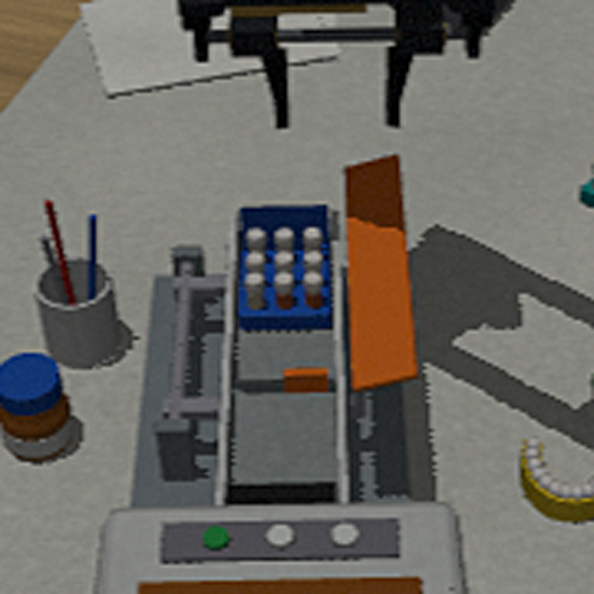

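```bash
python3 -c "
from h import *
p=np.load('chute.npy')
for P in [(-139.5,35+32,145),(-139.5,35-32,145),(-158.5,67,145),(-127.7,-30,107),(-127.7,30,107)]: print(P,((proj('side',T(p,P))[0]+.5-[180,110])*3.3-.5).round(1))"
```

```text
(-139.5, 67, 145) [385.3 150. ]
(-139.5, 3, 145) [289.5 151.3]
(-158.5, 67, 145) [384.2 132.7]
(-127.7, -30, 107) [242.3 207.1]
(-127.7, 30, 107) [330.6 205.8]
```

```bash
python3 - <<'E'
from plant import capture,observe
import cv2
from h import *
p=np.load('chute.npy')
print(observe()['tool_pos'])
c=capture("side")["image"][100:200,210:330,::-1]
im=cv2.resize(c,None,fx=6,fy=6,interpolation=cv2.INTER_NEAREST)
for P in [(-139.5,67,145),(-139.5,3,145),(-158.5,67,145),(-158.5,3,145),(-149,35,145)]:
    u=((proj('side',T(p,P))[0]+.5-[210,100])*6).astype(int); cv2.circle(im,tuple(int(v) for v in u),3,(0,0,255),-1)
cv2.imwrite("pics/tip.png",im); print(observe()['tool_pos'])
E
```

```text
[ 0.6027981  -0.1552971   0.14522058]
[ 0.60332392 -0.15550472  0.14600981]
```

View pics/tip.png

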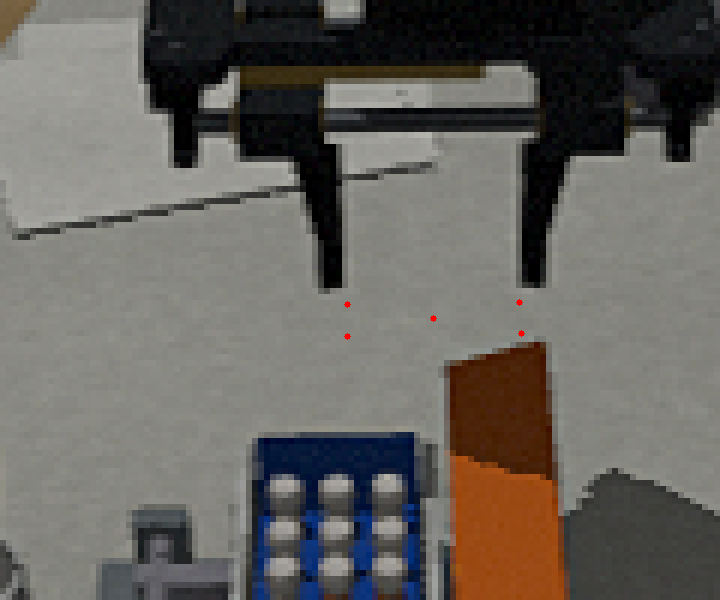

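```bash
python3 - <<'E'
from h import *
import cv2
from scipy.spatial.transform import Rotation as Ro
R=Ro.from_rotvec([-3.07027236e+00, -6.57274405e-01,  2.06174697e-04]).as_matrix();t=np.array([ 0.25569659, -0.56964088,  0.19894736])
im=C["side"]["image"][0:90,430:530,::-1];im=cv2.resize(im,None,fx=6,fy=6,interpolation=cv2.INTER_NEAREST)
for x in(-9.5,9.5):
  for y in (-43.5,43.5):
    for z,col in ((0,(0,0,255)),(-19,(0,255,0))):
      u=((proj("side",t+R@np.array([x,y,z])/1000)[0]+.5-[430,0])*6).astype(int);cv2.circle(im,(int(u[0]),int(u[1])),3,col,-1)
cv2.imwrite("pics/tip0.png",im)
E
```

```text
(no output)
```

View pics/tip0.png

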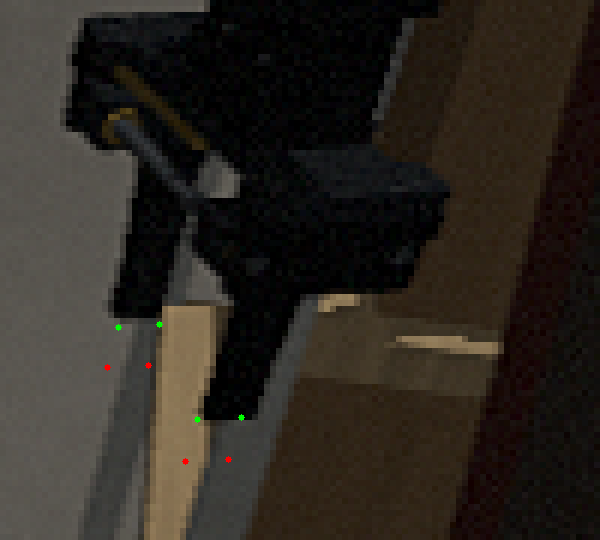

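Side view: the fingers visibly end about 19 mm behind the stated TCP, at tip rows ≈288 instead of 335. I'll find the real tip by feeling for contact with the paddle.

Emit:
play_rows(
  plan=[
    [0, 0, 0, 0, 0, 1.0, 0.735],
    [0, 0, 0, 0, 0, 0.8, 0.735],
    [0, 0, 0, 0, 0, 0, 0.735],
  ],
)

```text
t: 3.88
tool_pos: [0.6023, -0.1547, 0.1258]
eef_rot: [-1.824, -2.555, 0.001]
contact_force: [-0.5, 0.8, 0.4]
gripper_width: 0.0638
```

Emit:
play_rows(
  plan=[
    [0, 0, 0, 0, 0, 0.4, 0.735],
    [0, 0, 0, 0, 0, 0.4, 0.735],
    [0, 0, 0, 0, 0, 0, 0.735],
  ],
)

```text
t: 4.25
tool_pos: [0.6027, -0.1547, 0.1184]
eef_rot: [-1.825, -2.556, 0.0]
contact_force: [0.1, 0.7, -0.3]
gripper_width: 0.0638
```

```bash
python3 look.py 2
```

```text
t 4.35 tcp chute mm [-148.6   34.4  119. ] F chute [-0.  -0.2  0.3] w 63.7 q [-0.38  0.28  1.61 -0.    1.25 -0.71]
tool axes in chute (cols)
 [[ 1.  0.  0.]
 [ 0. -1.  0.]
 [ 0. -0. -1.]]
world [ 0.6022 -0.1556  0.15  ] shift tool cm [-0.04 -0.11 -3.1 ]
turn tool 1 [-0. -0.  0.]
turn tool -1 [ 0.    -0.    -3.141]
```

View pics/side_2.png

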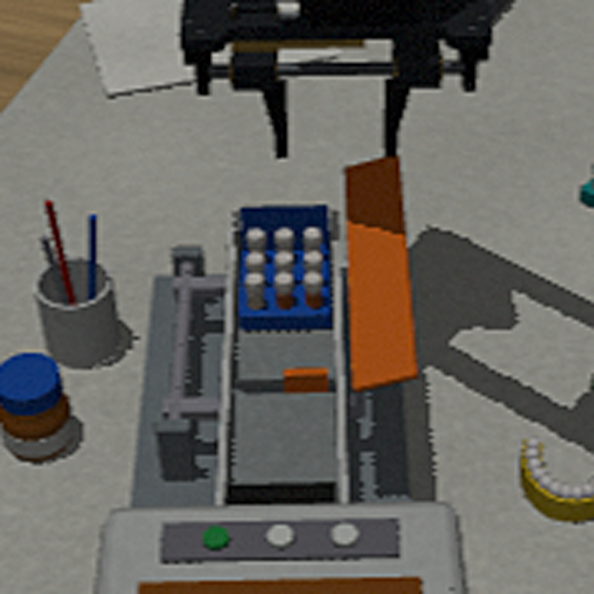

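No contact yet at TCP z 119. The tips show at (282,157) and (392,157), above the paddle. I'll keep descending in small steps.

Emit:
play_rows(
  plan=[
    [0, 0, 0, 0, 0, 0.4, 0.735],
    [0, 0, 0, 0, 0, 0.4, 0.735],
    [0, 0, 0, 0, 0, 0, 0.735],
  ],
)

```text
t: 4.72
tool_pos: [0.6026, -0.1547, 0.1103]
eef_rot: [-1.824, -2.556, 0.0]
contact_force: [-0.1, 0.7, 0.4]
gripper_width: 0.0639
```

Emit:
play_rows(
  plan=[
    [0, 0, 0, 0, 0, 0.4, 0.735],
    [0, 0, 0, 0, 0, 0.4, 0.735],
    [0, 0, 0, 0, 0, 0, 0.735],
  ],
)

```text
t: 5.1
tool_pos: [0.6027, -0.1547, 0.1023]
eef_rot: [-1.825, -2.556, 0.0]
contact_force: [0.1, 0.3, 0.8]
gripper_width: 0.0644
```

```bash
python3 look.py 3
```

```text
t 5.2 tcp chute mm [-148.5   34.4  102.8] F chute [ 0.5 -0.2 -0.3] w 64.0 q [-0.38  0.3   1.62 -0.    1.22 -0.71]
tool axes in chute (cols)
 [[ 1.  0.  0.]
 [ 0. -1.  0.]
 [ 0. -0. -1.]]
world [ 0.6022 -0.1556  0.15  ] shift tool cm [-0.05 -0.11 -4.72]
turn tool 1 [-0. -0.  0.]
turn tool -1 [ 0.    -0.    -3.141]
```

View pics/side_3.png

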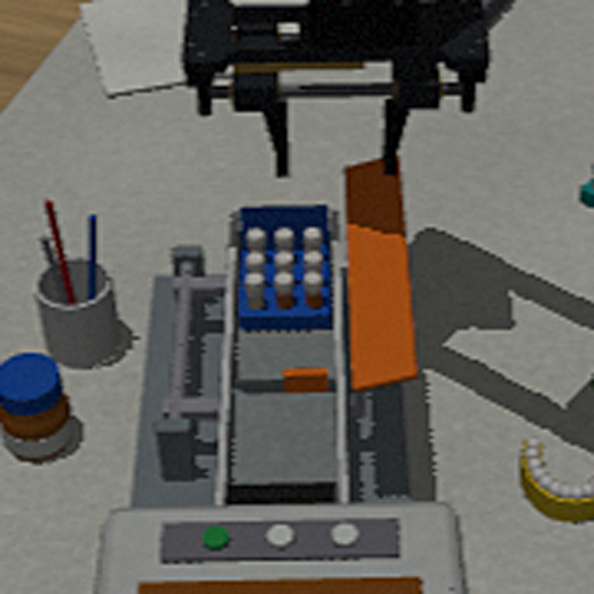

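Emit:
play_rows(
  plan=[
    [0, 0, 0, 0, 0, 0.2, 0.735],
    [0, 0, 0, 0, 0, 0.2, 0.735],
    [0, 0, 0, 0, 0, 0, 0.735],
  ],
)

```text
t: 5.58
tool_pos: [0.6032, -0.1549, 0.099]
eef_rot: [1.825, 2.557, 0.0]
contact_force: [0.5, 1.0, 1.8]
gripper_width: 0.0641
```

Emit:
play_rows(
  plan=[
    [0, 0, 0, 0, 0, 0.2, 0.735],
    [0, 0, 0, 0, 0, 0.2, 0.735],
    [0, 0, 0, 0, 0, 0, 0.735],
  ],
)

```text
t: 5.95
tool_pos: [0.603, -0.155, 0.0948]
eef_rot: [1.825, 2.557, -0.0]
contact_force: [-0.1, -1.1, 2.2]
gripper_width: 0.0638
```

Emit:
play_rows(
  plan=[
    [0, 0, 0, 0, 0, 0.3, 0.735],
    [0, 0, 0, 0, 0, 0.3, 0.735],
    [0, 0, 0, 0, 0, 0, 0.735],
  ],
)

```text
t: 6.32
tool_pos: [0.6029, -0.1548, 0.0885]
eef_rot: [-1.825, -2.557, 0.0]
contact_force: [0.1, -0.3, 1.3]
gripper_width: 0.0644
```

```bash
python3 look.py 4
```

```text
t 6.425 tcp chute mm [-148.6   34.3   88.9] F chute [-0.2 -0.3  2.7] w 63.7 q [-0.38  0.31  1.63  0.    1.2  -0.71]
tool axes in chute (cols)
 [[ 1.  0.  0.]
 [ 0. -1. -0.]
 [ 0.  0. -1.]]
world [ 0.6022 -0.1556  0.15  ] shift tool cm [-0.04 -0.11 -6.11]
turn tool 1 [ 0. -0.  0.]
turn tool -1 [ 0.     0.    -3.142]
```

View pics/side_4.png

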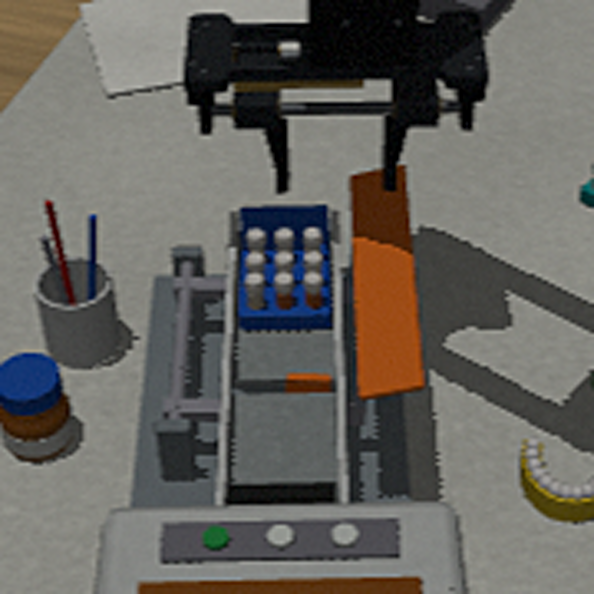

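The paddle is going down and the blade is dropping (311,383). Contact came at TCP z ≈ 100, so the real tip is about 20 mm above the reported TCP. The target TCP z is therefore about 55.

Emit:
play_rows(
  plan=[
    [0, 0, 0, 0, 0, 0.6, 0.735],
    [0, 0, 0, 0, 0, 0.6, 0.735],
    [0, 0, 0, 0, 0, 0.6, 0.735],
    [0, 0, 0, 0, 0, 0.5, 0.735],
    [0, 0, 0, 0, 0, 0.5, 0.735],
    [0, 0, 0, 0, 0, 0.4, 0.735],
    [0, 0, 0, 0, 0, 0, 0.735],
  ],
)

```text
t: 7.3
tool_pos: [0.6028, -0.1548, 0.0566]
eef_rot: [-1.825, -2.557, 0.0]
contact_force: [-2.6, -0.1, 6.5]
gripper_width: 0.0642
```

```bash
python3 look.py 5
```

```text
t 7.4 tcp chute mm [-148.5   34.5   57. ] F chute [0.2 2.3 4.6] w 63.8 q [-0.38  0.35  1.65 -0.    1.14 -0.71]
tool axes in chute (cols)
 [[ 1.  0.  0.]
 [ 0. -1.  0.]
 [ 0. -0. -1.]]
world [ 0.6022 -0.1556  0.15  ] shift tool cm [-0.05 -0.1  -9.3 ]
turn tool 1 [-0. -0.  0.]
turn tool -1 [ 0.    -0.    -3.141]
```

View pics/side_5.png

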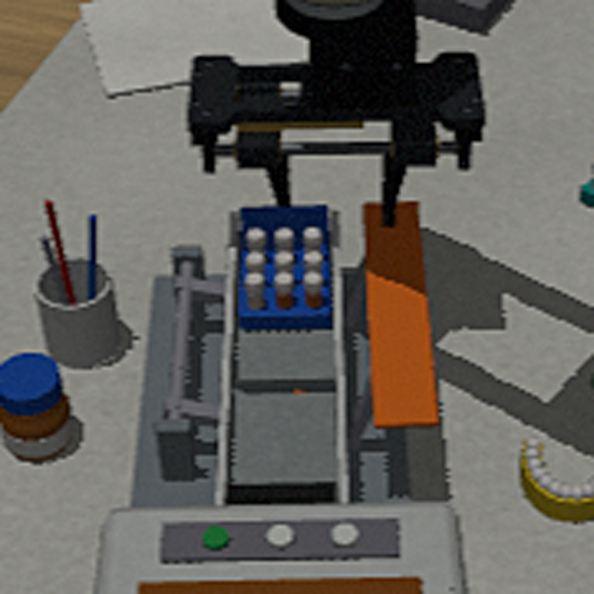

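View pics/top_5.png

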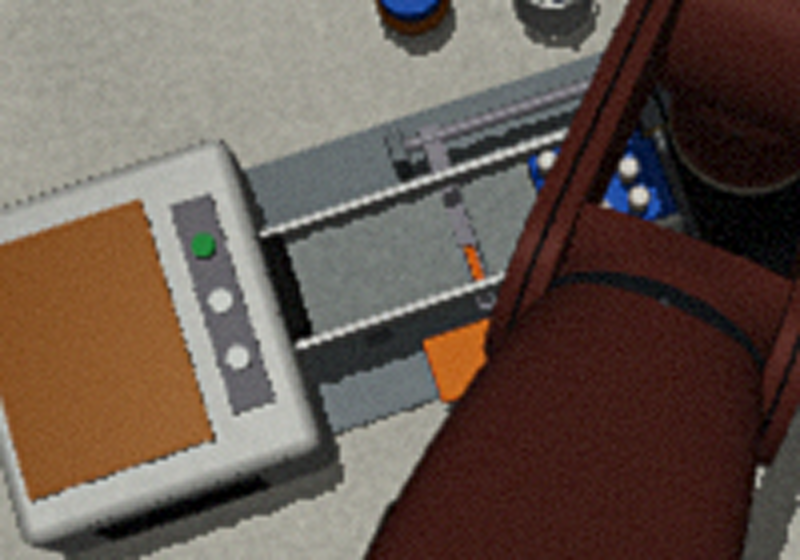

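The blade is sunk into the slot (300,390) and the paddle is level. Finger A rests on it at (388,222), and finger B is behind the rack inside the chute. I'll start pushing.

Emit:
play_rows(
  plan=[
    [0, 0, 0, 0, 0, 0.15, 0.735],
    [0, 0, 0, 0.4, 0, 0, 0.735],
    [0, 0, 0, 0.4, 0, 0, 0.735],
    [0, 0, 0, 0.4, 0, 0, 0.735],
    [0, 0, 0, 0.5, 0, 0, 0.735],
    [0, 0, 0, 0.6, 0, 0, 0.735],
    [0, 0, 0, 0.7, 0, 0, 0.735],
    [0, 0, 0, 0.7, 0, 0, 0.735],
    [0, 0, 0, 0.7, 0, 0, 0.735],
    [0, 0, 0, 0.4, 0, 0, 0.735],
    [0, 0, 0, 0, 0, 0, 0.735],
  ],
)

```text
t: 8.78
tool_pos: [0.588, -0.1091, 0.056]
eef_rot: [1.824, 2.556, 0.001]
contact_force: [2.1, -3.3, 5.0]
gripper_width: 0.0641
```

```bash
python3 look.py 6
```

```text
t 8.875 tcp chute mm [-100.4   33.9   55.8] F chute [-2.2 -2.8  4. ] w 64.0 q [-0.32  0.3   1.72  0.    1.12 -0.65]
tool axes in chute (cols)
 [[ 1.     0.    -0.   ]
 [ 0.    -1.    -0.001]
 [-0.     0.001 -1.   ]]
world [ 0.6022 -0.1556  0.15  ] shift tool cm [-4.86 -0.15 -9.42]
turn tool 1 [0.001 0.    0.   ]
turn tool -1 [-0.000e+00  2.000e-03 -3.141e+00]
```

View pics/side_6.png

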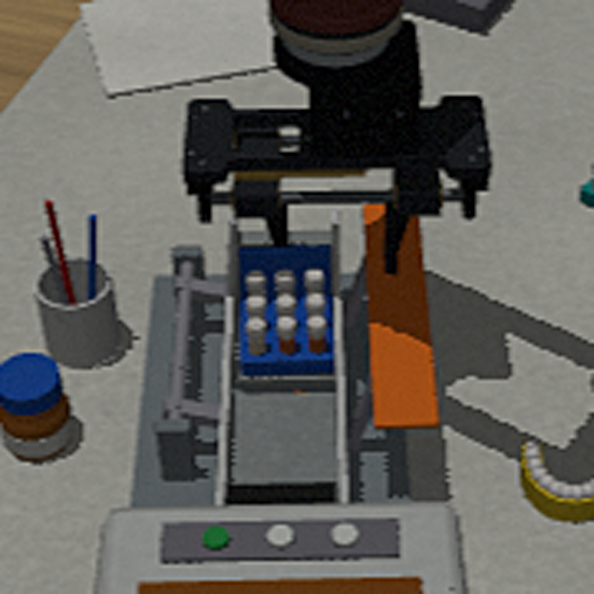

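The rack slides straight, with its front edge at row 375, just before the gate. The blade stays down.

Emit:
play_rows(
  plan=[
    [0, 0, 0, 0.5, 0, 0, 0.735],
    [0, 0, 0, 0.7, 0, 0, 0.735],
    [0, 0, 0, 0.7, 0, 0, 0.735],
    [0, 0, 0, 0.7, 0, 0, 0.735],
    [0, 0, 0, 0.7, 0, 0, 0.735],
    [0, 0, 0, 0.7, 0, 0, 0.735],
    [0, 0, 0, 0.7, 0, 0, 0.735],
    [0, 0, 0, 0.7, 0, 0, 0.735],
    [0, 0, 0, 0.7, 0, 0, 0.735],
    [0, 0, 0, 0.5, 0, 0, 0.735],
    [0, 0, 0, 0, 0, 0, 0.735],
  ],
)

```text
t: 10.25
tool_pos: [0.566, -0.0467, 0.0556]
eef_rot: [1.825, 2.557, 0.0]
contact_force: [1.1, -2.2, 4.7]
gripper_width: 0.0637
```

```bash
python3 look.py 7
```

```text
t 10.35 tcp chute mm [-34.2  34.4  55.4] F chute [-2.3 -1.8  4.5] w 63.9 q [-0.22  0.23  1.8   0.    1.11 -0.55]
tool axes in chute (cols)
 [[ 1.  0.  0.]
 [ 0. -1. -0.]
 [ 0.  0. -1.]]
world [ 0.6022 -0.1556  0.15  ] shift tool cm [-11.48  -0.11  -9.46]
turn tool 1 [ 0. -0.  0.]
turn tool -1 [ 1.000e-03  0.000e+00 -3.141e+00]
```

View pics/side_7.png

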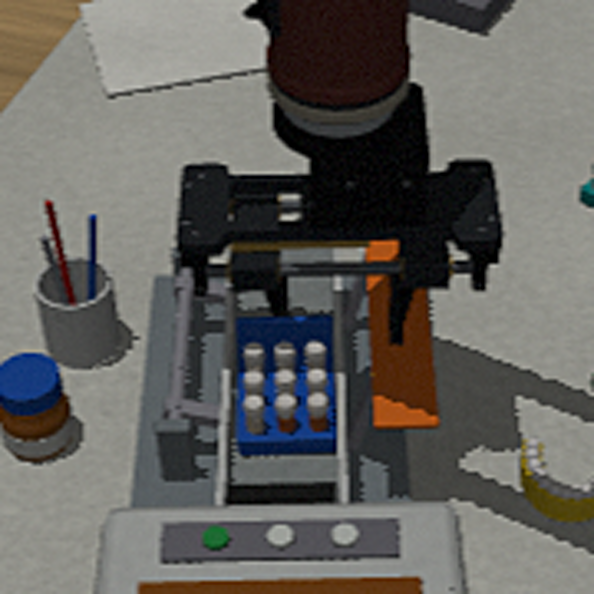

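The rack is crossing the gate, front edge at row 455, still straight.

Emit:
play_rows(
  plan=[
    [0, 0, 0, 0.5, 0, 0, 0.735],
    [0, 0, 0, 0.7, 0, 0, 0.735],
    [0, 0, 0, 0.7, 0, 0, 0.735],
    [0, 0, 0, 0.7, 0, 0, 0.735],
    [0, 0, 0, 0.7, 0, 0, 0.735],
    [0, 0, 0, 0.5, 0, 0, 0.735],
    [0, 0, 0, 0.3, 0, 0, 0.735],
    [0, 0, 0, 0, 0, 0, 0.735],
  ],
)

```text
t: 11.35
tool_pos: [0.5524, -0.0076, 0.0553]
eef_rot: [-1.824, -2.557, -0.0]
contact_force: [0.9, -1.6, 4.5]
gripper_width: 0.0638
```

Emit:
play_rows(
  plan=[
    [0, 0, 0, 0.2, 0, 0, 0.735],
    [0, 0, 0, 0.2, 0, 0, 0.735],
    [0, 0, 0, 0, 0, 0, 0.735],
  ],
)

```text
t: 11.72
tool_pos: [0.5512, -0.0043, 0.0553]
eef_rot: [-1.825, -2.557, 0.0]
contact_force: [2.1, -2.8, 3.1]
gripper_width: 0.0642
```

```bash
python3 look.py 8
```

```text
t 11.825 tcp chute mm [10.7 34.6 55.3] F chute [-2.8 -0.1  4. ] w 64.5 q [-0.15  0.2   1.84  0.    1.1  -0.48]
tool axes in chute (cols)
 [[ 1.  0.  0.]
 [ 0. -1.  0.]
 [ 0. -0. -1.]]
world [ 0.6022 -0.1556  0.15  ] shift tool cm [-15.96  -0.1   -9.48]
turn tool 1 [-0. -0.  0.]
turn tool -1 [ 1.000e-03 -1.000e-03 -3.142e+00]
```

View pics/side_8.png

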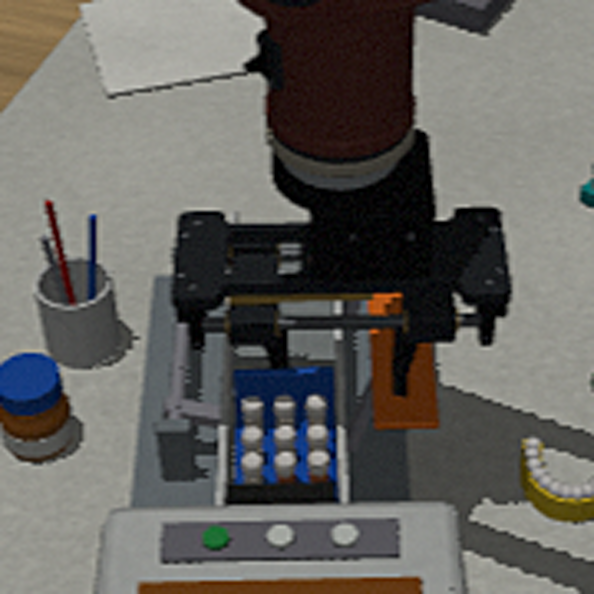

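View pics/top_8.png

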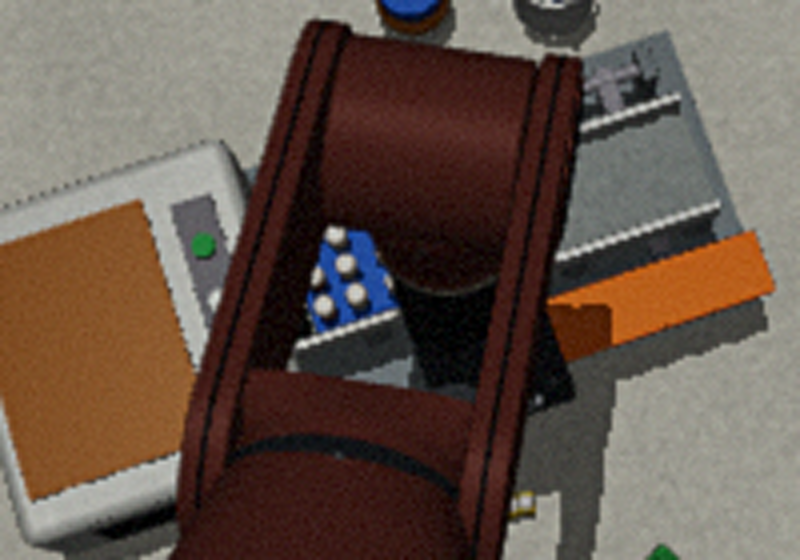

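Nearly home, with about 5 mm to go by geometry. I'll creep forward until the force rises.

Emit:
play_rows(
  plan=[
    [0, 0, 0, 0.2, 0, 0, 0.735],
    [0, 0, 0, 0.1, 0, 0, 0.735],
    [0, 0, 0, 0, 0, 0, 0.735],
  ],
)

```text
t: 12.2
tool_pos: [0.5506, -0.0026, 0.0555]
eef_rot: [1.825, 2.556, -0.002]
contact_force: [2.9, -7.5, 3.5]
gripper_width: 0.0645
```

Emit:
play_rows(
  plan=[
    [0, 0, 0, 0.1, 0, 0, 0.735],
    [0, 0, 0, 0, 0, 0, 0.735],
  ],
)

```text
t: 12.45
tool_pos: [0.5506, -0.0025, 0.0558]
eef_rot: [1.824, 2.555, -0.003]
contact_force: [2.2, -10.3, 3.2]
gripper_width: 0.0642
```

Emit:
play_rows(
  plan=[
    [0, 0, 0, 0.1, 0, 0, 0.735],
    [0, 0, 0, 0, 0, 0, 0.735],
  ],
)

```text
t: 12.7
tool_pos: [0.5506, -0.0024, 0.056]
eef_rot: [1.824, 2.553, -0.004]
contact_force: [2.8, -13.8, 3.0]
gripper_width: 0.0638
```

```bash
python3 look.py 9
```

```text
t 12.8 tcp chute mm [12.7 34.5 56. ] F chute [-13.2   2.2   3.9] w 63.9 q [-0.15  0.19  1.85 -0.    1.1  -0.47]
tool axes in chute (cols)
 [[ 1.    -0.001 -0.004]
 [-0.001 -1.    -0.   ]
 [-0.004  0.    -1.   ]]
world [ 0.6022 -0.1556  0.15  ] shift tool cm [-16.21  -0.09  -9.33]
turn tool 1 [ 0.     0.004 -0.001]
turn tool -1 [ 7.000e-03 -1.000e-03  3.141e+00]
```

```bash
python3 - <<'E'
from plant import capture
from h import *
import cv2
p=np.load('chute.npy')
c=capture("side")["image"][205:285,230:320,::-1].copy()
im=cv2.resize(c,None,fx=7,fy=7,interpolation=cv2.INTER_CUBIC)
for P in [(25,-30.5,107),(25,30.5,107),(105,-30.5,81),(105,30.5,81),(105,-33,65),(105,33,65)]:
    u=((proj('side',T(p,P))[0]+.5-[230,205])*7).astype(int); cv2.circle(im,tuple(int(v) for v in u),3,(0,0,255),-1)
cv2.imwrite("pics/home.png",im)
E
```

```text
(no output)
```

View pics/home.png

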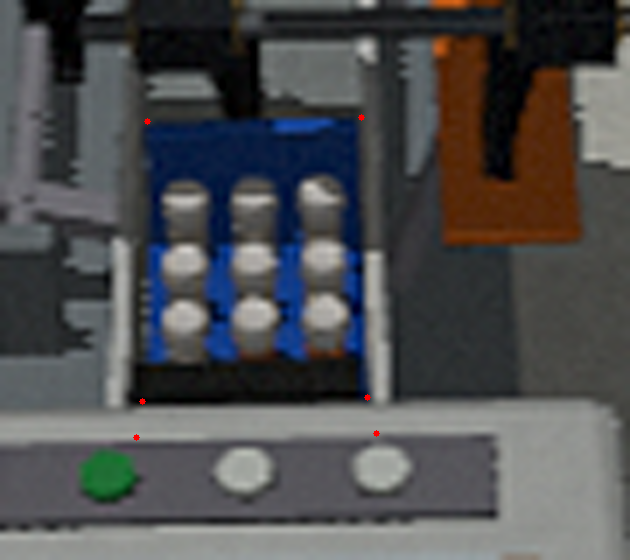

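The rack's rear-wall top (row 120) matches the predicted home position, and the front is against the black stop. The force rises without motion, so it is seated. Before lifting I'll ease off the push so friction doesn't lift the rack.

Emit:
play_rows(
  plan=[
    [0, 0, 0, -0.2, 0, 0, 0.735],
    [0, 0, 0, -0.15, 0, 0, 0.735],
    [0, 0, 0, 0, 0, 0, 0.735],
  ],
)

```text
t: 13.22
tool_pos: [0.5505, -0.0026, 0.0553]
eef_rot: [-1.825, -2.556, -0.0]
contact_force: [-0.8, -2.7, 4.4]
gripper_width: 0.0634
```

```bash
python3 -c "
import s; s.st()"
```

```text
t 13.225 tcp chute mm [12.5 34.7 55.3] F chute [-2.3  1.6  4.4] w 63.4 q [-0.15  0.2   1.84  0.    1.1  -0.48]
tool axes in chute (cols)
 [[ 1.    -0.     0.001]
 [-0.    -1.     0.001]
 [ 0.001 -0.001 -1.   ]]
turn tool 1 [-0.001 -0.001 -0.   ]
turn tool -1 [-2.000e-03  1.000e-03  3.141e+00]
```

Emit:
play_rows(
  plan=[
    [0, 0, 0, -0.15, 0, 0, 0.735],
    [0, 0, 0, 0, 0, 0, 0.735],
  ],
)

```text
t: 13.48
tool_pos: [0.5507, -0.0035, 0.055]
eef_rot: [-1.823, -2.556, -0.0]
contact_force: [-2.1, 2.2, 3.7]
gripper_width: 0.0642
```

Emit:
play_rows(
  plan=[
    [0, 0, 0, 0, 0, -0.4, 0.735],
    [0, 0, 0, 0, 0, -0.6, 0.735],
    [0, 0, 0, 0, 0, -0.8, 0.735],
    [0, 0, 0, 0, 0, -0.8, 0.735],
    [0, 0, 0, 0, 0, -0.8, 0.735],
    [0, 0, 0, 0, 0, -0.8, 0.735],
    [0, 0, 0, 0, 0, -0.6, 0.735],
    [0, 0, 0, 0, 0, -0.6, 0.735],
    [0, 0, 0, 0, 0, -1.0, 0.735],
    [0, 0, 0, 0, 0, -1.5, 0.735],
    [0, 0, 0, 0, 0, -1.5, 0.735],
    [0, 0, 0, 0, 0, 0, 0.735],
  ],
)

```text
t: 14.98
tool_pos: [0.5528, -0.0047, 0.1517]
eef_rot: [1.823, 2.554, 0.003]
contact_force: [0.2, -0.4, -0.6]
gripper_width: 0.064
```

```bash
python3 look.py 10
```

```text
t 15.075 tcp chute mm [ 10.4  34.3 149.7] F chute [-0.7  0.4 -0.3] w 64.1 q [-0.15  0.09  1.77 -0.    1.28 -0.48]
tool axes in chute (cols)
 [[ 1.  0. -0.]
 [ 0. -1. -0.]
 [-0.  0. -1.]]
world [ 0.6022 -0.1556  0.15  ] shift tool cm [-15.94  -0.12  -0.03]
turn tool 1 [0. 0. 0.]
turn tool -1 [-0.000e+00  1.000e-03 -3.141e+00]
```

View pics/side_10.png

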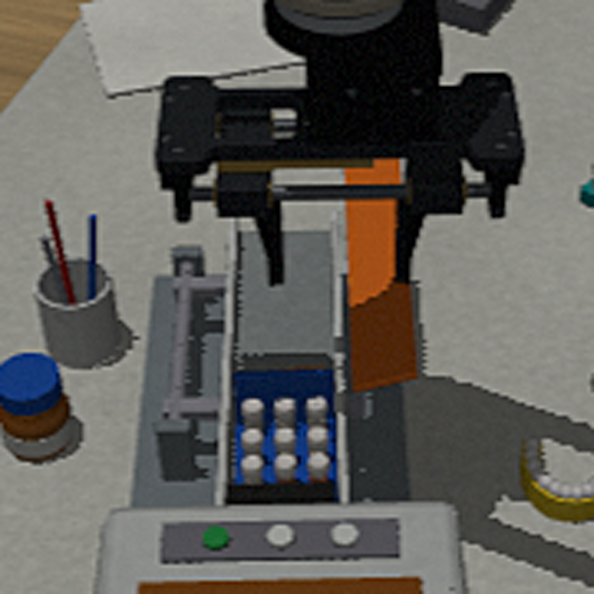

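The gate has sprung shut (paddle back up at (383,340)) and the rack remains home. I'll move the hand clear.

Emit:
play_rows(
  plan=[
    [0, 0, 0, 0, 0, -3, 0.735],
    [0, 0, 0, 0, 0, -4, 0.735],
    [0, 0, 0, -3, -1, 0, 0.735],
    [0, 0, 0, -4, -1, 0, 0.735],
    [0, 0, 0, -4, -1, 0, 0.735],
    [0, 0, 0, -4, -1, 0, 0.735],
    [0, 0, 0, -4, -1, 0, 0.735],
    [0, 0, 0, -4, -1, 0, 0.735],
    [0, 0, 0, -4, -1, 0, 0.735],
    [0, 0, 0, -3, -1, 0, 0.735],
    [0, 0, 0, 0, 0, 0, 0.735],
    [0, 0, 0, 0, 0, 0, 0.735],
  ],
)

```text
t: 16.58
tool_pos: [0.5729, -0.3134, 0.2185]
eef_rot: [-1.824, -2.556, -0.001]
contact_force: [-0.7, -0.3, -0.1]
gripper_width: 0.064
```

```bash
python3 look.py 11
```

```text
t 16.675 tcp chute mm [-288.4  114.   219.1] F chute [-0.2  0.4  0.2] w 64.0 q [-0.62  0.28  1.42  0.    1.44 -0.95]
tool axes in chute (cols)
 [[ 1.     0.001  0.001]
 [ 0.001 -1.     0.   ]
 [ 0.001 -0.    -1.   ]]
world [ 0.6022 -0.1556  0.15  ] shift tool cm [13.92  7.86  6.92]
turn tool 1 [-0.    -0.001  0.001]
turn tool -1 [ 1.00e-03 -0.00e+00 -3.14e+00]
```

View pics/side_11.png

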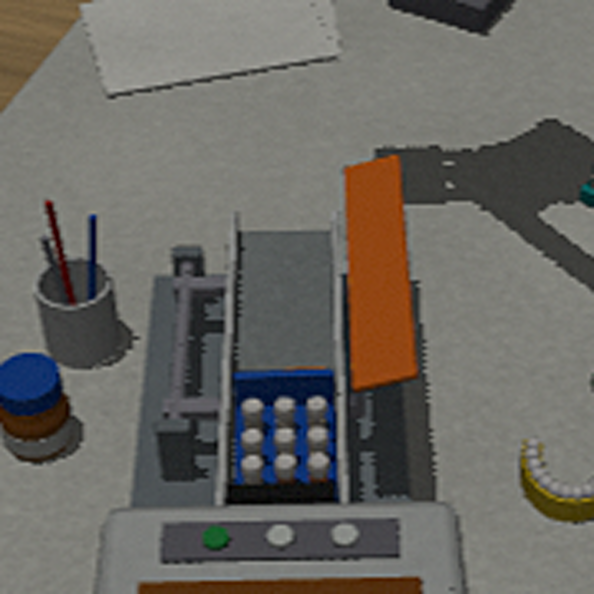

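View pics/top_11.png

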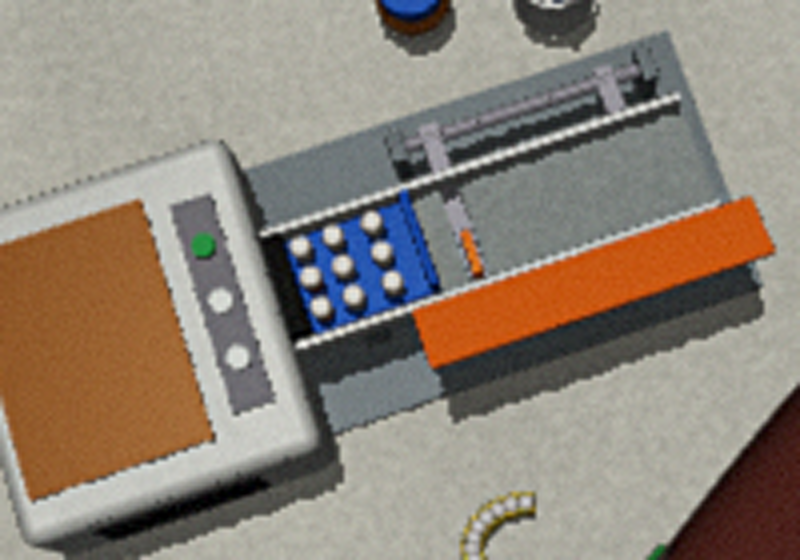

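The top view shows the rack flush against the black stop (front edge from (288,240) to (312,330)). The blade is up behind it at (472,253), the bystanders haven't moved, and the hand is clear. Handing in.

```bash
python3 -c "
from plant import close_job; print(close_job())"
```

```text
the job is handed in; nothing more can be done
None
```

The blue rack is home against the black end stop, the gate has sprung up behind it, and the hand is clear. I handed the job in at about 16.7 s.

- **How it went:** one fingertip pressed the paddle until it was level and the blade was sunk. It stayed down while the other fingertip pushed the rack about 150 mm along the chute, across the gate. I eased the push off, lifted straight up so the gate rose behind the rack, then moved away.
- **Last checks:** the rack stopped moving while the push force rose to about 13 N, and its rear edge matched the home position worked out from the images. The final pictures show the rack square against the stop and the paddle and blade back up. The jar, jaw model and tool cup appear untouched, and the force reading was about 0 N.
- **What disagreed:**
  - The real fingertips ended about 20 mm behind the stated TCP, seen in the images and confirmed by touching the paddle, so I worked to the contact height.
  - The rack also stopped with the TCP about 3 mm short of the expected point along the chute. I put that down to calibration error.

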